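# Lock the two-lug specimen chuck into the trimming stand

### The job

Take the specimen chuck that has two lugs, lower it into the bayonet socket of the trimming stand with its lugs through the two slots, push it fully home and twist it clockwise (seen from above) to the stop, then let go. Leave the other two chucks standing where they are.

Things in the scene. Friction and masses are not known exactly. Their poses are not given: they have to be found in the camera images.
- chuck: Loose steel chuck (0.22 kg) with two lugs on facing sides, upright on the bench. Barrel 42 mm across, 38 high, foot tapered to 30. Lugs 11 wide, reaching 30.5 from the axis, 16 to 24 above the foot. On top a grip bar 42 long (x), 14 wide (y), 38 to 68 above the foot, pointing at the lugs; on it an amber block, top at 74. Origin: foot centre; z up, x along lugs and bar; a half turn is the same.
- stand: Fixed: white base 130 mm square, 20 high; on it a dark round collar, 92 across, top at 54.5: the socket. Bore 50; two slots 22 wide at +x and -x (10 degrees play). Flange underside at 46.5, floor (chuck's foot rests here) at 20. Once home the chuck turns clockwise from above to stops 60 degrees on; other way blocked. No spring. Origin: underside centre, on its axis; z up.
- chuck_plain: Bystander: loose chuck like the two-lug one (same barrel, grip bar, amber block, sizes) but with no lugs. Origin: foot centre; z up, x along its bar.
- chuck_three: Bystander: loose chuck like the two-lug one (same barrel, grip bar, amber block, sizes) but with three lugs 120 degrees apart, one at +x. It does not fit the socket. Origin: foot centre; z up, x along its bar.

How it is judged:
At the end, for the whole second after the job is handed in: The two-lug chuck stands upright (within 8.6 degrees) on the socket's floor (foot 20 mm above the bench, within 5 mm), within 10 mm of the socket's axis, twisted at least 50 of the 60 degrees from the slots to the stop, released and at rest (z of chuck in the frame of stand between 0.015 and 0.025 m and horizontal distance between chuck and stand below 0.01 m and angle between the x axis of chuck and the x axis of stand, either way round above 0.873 rad and angle between chuck's own z axis and vertical below 0.15 rad and linear speed of chuck below 0.02 m/s); the robot touches nothing.
It fails at once if the plain chuck is moved more than 30 mm or knocked over (distance of chuck_plain from where it was at the start of the episode above 0.03 m or angle between chuck_plain's own z axis and vertical above 0.5 rad).
It fails at once if the three-lug chuck is moved more than 30 mm or knocked over (distance of chuck_three from where it was at the start of the episode above 0.03 m or angle between chuck_three's own z axis and vertical above 0.5 rad).
It also fails if it takes over 37 s, if anything falls off the work surface, if the arm or the gripper's body presses on something with over 40 N, if the wrist force passes 120 N, or if a joint passes its speed limit or range.

### The arm

A 6-joint arm with a two-finger parallel gripper is mounted at the origin on the work surface. World frame = base frame: x ahead of the robot, y to its left, z up, the work surface at z = 0. Lengths are in m, angles in rad, forces in N, time in s.
With the tool pointing down it reaches from about 0.35 to 0.975 m from the base axis. Payload 4.9 kg.
Tool frame: the origin (TCP) lies at the very end of the fingers, on their centre line; the grasp point (between the pads) lies 19 mm behind it; z points along the fingers, y is the line along which they close (so a half turn about z gives the same grasp; the last joint's range is limited). The gripper opens to 85 mm and grips with 20 to 120 N. Pads are 22 mm wide; open, the fingers measure 114 mm over their backs; the gripper's body (76 mm by 85 mm) begins 54 mm behind the grasp point. The pads swing forward as they close: fully open they stand 13 mm farther back than shut.
Start: joints at [-1.403, 0.053, 1.613, -0, 1.476, -0.119], TCP at [0.177, -0.599, 0.231] pointing down, gripper open.
Joint ranges: [-3.01, 3.01], [-1.01, 2.22], [0.06, 2.58], [-1.02, 4.17], [0.09, 2.62], [-3.14, 3.14]. Speed limits (rad/s): [2.57, 2.57, 3.14, 3.14, 3.14, 3.14].

### API

Orientations are given as a unit quaternion [w, x, y, z].
In Python, from plant import * gives the robot as it stands.
- The arm moves only by the tool jog_arm, never from a script. Its argument "moves" is a list that holds one entry, the list of rows, each a list of 7 numbers: the finger opening in cm, from 0 to 8.54, then the shift along the tool's x, y, z in cm, then the turn, a rotation vector about the tool's x, y, z in rad. A call has 1 to 20 rows; each row shifts and turns the commanded pose from where the row before left it, along the tool's axes as they then stand; what a row does not reach is not made up. A row lasts 1/12 s, in which the tool goes at most 41.7 mm and 7.16 degrees, less where a joint would pass 70% of its speed; a pose out of reach is approached as far as the arm can. A call is refused whole if a number of a shift passes 4.17 or a number of a turn 0.125, either way. A call with a gripper value outside its range is refused whole. The fingers move at their own pace and stop on an object; the grip force is fixed at half the most. Time passes only in rows, so rows that do not move let the fingers close. It gives the time, the measured TCP pose, the force, the opening and the grip force at its end, in the units of the state.
- state(): the state, without advancing time (a new reading comes with each control period).
- grab_frame(name): name is "scene" or "top"; returns a dict with "color" (480x640x3 uint8, blue, green, red), "depth" (480x640 float32, m along the optical axis (not along the pixel's ray), 0 where there is no reading), "fx", "fy", "cx", "cy" (pixels), "k1" (the pictures are not rectified: a ray, as slopes to the right and down, at radius r is drawn at 1 + k1 r^2 times it, then the intrinsics apply), "R" (3x3) and "t" (3): a world point X has camera coordinates R X + t. Camera axes: x right, y down, z forward; pixel columns grow to the right and rows downward; lengths in m; the calibration is good to about 2 mm. A picture is of the moment at which its call begins.
- job_done(): hands the job in; it is judged then, once.
Trained networks look in a picture, given as the dict that the camera call returned (one of the last four; its "shot" number tells which), for a name from the list of things; names that differ only in an ending like _2 or _b are one class to them, and where a whole thing is asked for, a point or a joint stands for the part that bears it (a point fixed in the world has none). Each returns a list of dicts, best first, with "p" (0 to 1); they miss things now and then, are a little off and sometimes report something else, mostly with a low value. They report only what shows in the picture. A call takes as long as a camera call.
- recognise(name, picture): "rect" ([centre column, centre row, width, height] in pixels, round what is visible of it).
- regions_of(name, picture): "pixels" (480x640 bool, what is visible of it) and "rect" ([centre column, centre row, width, height] in pixels, round what is visible of it).
The state is a dict: "time": time; "joint_pos": joint angles; "joint_vel": joint speeds; "joint_efforts": joint torques, N m; "tool_pos": TCP position; "tool_rot": TCP orientation; "contact_force": force on the tool from outside, world axes, zero at the start; "ft_torque": the same for the moment, N m; "gripper_width": opening from 0.0 (shut) to 1.0 (fully open); "grasp_force": force on a finger pad.
Only numpy, scipy, OpenCV 4.12 (cv2) and the standard library are available. Lean on these libraries where they do the work, as an engineer would, in place of code of your own. Each camera call takes 0.05 s, during which the arm holds its last target. There are 200 camera calls.

## Working session

There is one attempt and no reset: what is moved stays moved. The work goes in short steps, Python scripts to look and compute and a tool call to move; the robot and the scene stay as the last step left them, time stands still between calls to the robot, and variables do not carry over. Pictures are saved under pics/ and viewed, at most 10 in all, crops included, and the job is handed in when it is done.

Besides the shell and the picture viewer there is one more tool, called after "Call:" as name([rows], argument=value, ...), one row to a line, values as JSON. jog_arm: Moves the arm, as the interface text tells. Its arguments: {"type":"object","properties":{"moves":{"type":"array"}},"required":["moves"]}

```bash
mkdir -p pics; cat > h.py <<'E'
from plant import *
import numpy as np, cv2
def world(f,mask=None):
    d=f["depth"]; v,u=np.nonzero((d>0) if mask is None else (mask&(d>0)))
    K=np.array([[f["fx"],0,f["cx"]],[0,f["fy"],f["cy"]],[0,0,1.]])
    p=cv2.undistortPoints(np.stack([u,v],1).astype(float)[:,None],K,np.array([f["k1"],0,0,0.]))[:,0]
    z=d[v,u]; X=np.c_[p*z[:,None],z]
    return (X-f["t"])@f["R"],u,v
E
python3 - <<'E'
from h import *
print(state()["tool_pos"],state()["tool_rot"])
for c in("top","scene"):
    f=grab_frame(c); im=f["color"].copy(); print(c,f["k1"],f["fx"],-f["R"].T@f["t"])
    for n in("chuck","stand","chuck_plain","chuck_three"):
        for r in regions_of(n,f)[:4]:
            X,u,v=world(f,r["pixels"])
            if len(X)==0: continue
            zt=np.percentile(X[:,2],98); T=X[X[:,2]>zt-.008]
            print(n,round(r["p"],2),np.round(r["rect"]),"ztop",round(zt,4),"topc",T.mean(0).round(4),"med",np.median(X,0).round(3))
            if r["p"]>.3:
                a,b,w,h=r["rect"]; cv2.rectangle(im,(int(a-w/2),int(b-h/2)),(int(a+w/2),int(b+h/2)),(0,255,0),1); cv2.putText(im,n+" %.2f"%r["p"],(int(a-w/2),int(b-h/2)-3),0,.4,(0,0,255),1)
    cv2.imwrite(f"pics/{c}0.png",im)
E
```

```text
[ 0.17670541 -0.59883247  0.23006172] [-1.05283040e-03  9.89733025e-01  1.42924562e-01 -1.62183662e-05]
top -0.09992061822132477 439.8597590259874 [ 0.49562836 -0.02985423  0.85240912]
chuck 0.6 [346. 279.  29.  19.] ztop 0.074 topc [ 0.4799 -0.0539  0.0684] med [ 0.48  -0.054  0.038]
stand 0.92 [222. 254.  92.  95.] ztop 0.0557 topc [0.5236 0.1809 0.0537] med [0.521 0.178 0.02 ]
chuck_plain 0.91 [387. 197.  23.  28.] ztop 0.0734 topc [ 0.6332 -0.1344  0.0681] med [ 0.631 -0.131  0.042]
chuck_plain 0.39 [471. 296.  22.  26.] ztop 0.0733 topc [ 0.4514 -0.2906  0.0684] med [ 0.453 -0.286  0.04 ]
chuck_three 0.63 [472. 294.  27.  28.] ztop 0.073 topc [ 0.4517 -0.2908  0.0683] med [ 0.453 -0.286  0.039]
scene -0.14636626668658795 568.0857024942856 [ 1.07998439 -0.46287737  0.86959036]
chuck 0.67 [281. 224.  20.  35.] ztop 0.0736 topc [ 0.4823 -0.0579  0.0693] med [ 0.489 -0.062  0.04 ]
stand 0.73 [386. 190.  67.  55.] ztop 0.0574 topc [0.5254 0.1773 0.0548] med [0.54  0.163 0.022]
stand 0.24 [295. 302.  21.  35.] ztop 0.0737 topc [ 0.6346 -0.1385  0.069 ] med [ 0.64  -0.143  0.044]
chuck_plain 0.71 [296. 299.  23.  33.] ztop 0.0737 topc [ 0.6346 -0.1384  0.0689] med [ 0.64  -0.143  0.046]
chuck_three 0.76 [166. 277.  31.  38.] ztop 0.0752 topc [ 0.4542 -0.2942  0.0705] med [ 0.463 -0.298  0.04 ]
```

```bash
python3 - <<'E'
from h import *
f=grab_frame("top"); g=grab_frame("scene")
r=regions_of("chuck",f)[0]["pixels"]; s=regions_of("stand",f)[0]["pixels"]
def crop(im,u,v,w,h,k): return cv2.resize(im[v-h:v+h,u-w:u+w],None,fx=k,fy=k,interpolation=cv2.INTER_CUBIC)
a=crop(f["color"],346,279,25,25,8); b=crop(f["color"],222,254,50,50,4)
c=crop(g["color"],281,224,25,12*2,8)[:200*2-16]; d=crop(g["color"],386,190,50,50,4)
c=cv2.resize(c,(400,300)); d=d[50:350]; d=cv2.resize(d,(400,300)); a=a[50:350];b=b[50:350]
cv2.imwrite("pics/z.png",np.vstack([np.hstack([a,b]),np.hstack([c,d])]))
X,u,v=world(f)
# stand: base top pts rect
B=X[(abs(X[:,2]-.02)<.004)&(np.hypot(X[:,0]-.52,X[:,1]-.178)<.1)]
print("base",cv2.minAreaRect((B[:,:2]*1000).astype(np.float32)))
C=X[(abs(X[:,2]-.0545)<.004)&(np.hypot(X[:,0]-.52,X[:,1]-.178)<.06)]
h=cv2.convexHull((C[:,:2]*1000).astype(np.float32)); print("collar",cv2.minEnclosingCircle(h),cv2.fitEllipse(h))
m=(np.hypot(X[:,0]-.522,X[:,1]-.179)<.036)
for A in (m,): 
  Q=X[A]; hh=Q[:,2]
  cx=np.array([.522,.179]); rr=np.hypot(*(Q[:,:2]-cx).T); th=np.degrees(np.arctan2(*(Q[:,:2]-cx).T[::-1]))
  for t in range(-180,180,15):
    k=(rr>.025)&(rr<.034)&(abs(th-t-7.5)<7.5); print(t,np.round(hh[k],3).tolist())
K=X[(np.hypot(X[:,0]-.481,X[:,1]+.055)<.045)&(X[:,2]>.010)]
for lo,hi in((.010,.03),(.05,.071),(.0715,.08)):
  k=K[(K[:,2]>lo)&(K[:,2]<hi)]; 
  if len(k)<5: continue
  p=(k[:,:2]*1000).astype(np.float32); print(lo,len(k),p.mean(0),cv2.minAreaRect(p))
E
```

```text
Traceback (most recent call last):
IndexError: list index out of range
```

View pics/top0.png

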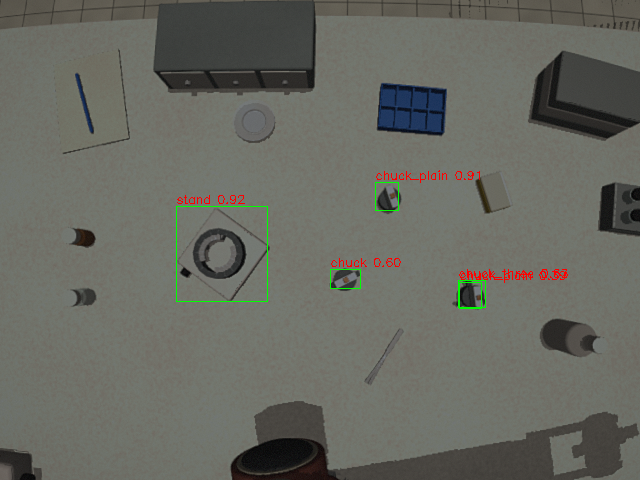

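The top view shows the stand at (222,254) with a tilted base, the two-lug chuck at (346,279), the plain one at (387,197) and the three-lug one at (472,294). This agrees with the networks.

```bash
cat > m.py <<'E'
from h import *
f=grab_frame("top"); g=grab_frame("scene")
def crop(im,u,v,w,h,k): return cv2.resize(im[v-h:v+h,u-w:u+w],None,fx=k,fy=k,interpolation=cv2.INTER_CUBIC)
z=np.vstack([np.hstack([crop(f["color"],346,279,32,24,6.25),crop(f["color"],220,254,64,48,3.125)]),np.hstack([crop(g["color"],281,224,32,24,6.25),crop(g["color"],386,190,64,48,3.125)])])
cv2.imwrite("pics/z.png",np.clip(z*1.6,0,255).astype(np.uint8))
X,u,v=world(f)
near=lambda c,r:np.hypot(X[:,0]-c[0],X[:,1]-c[1])<r
B=X[(abs(X[:,2]-.02)<.004)&near((.522,.179),.1)]
print("base",cv2.minAreaRect((B[:,:2]*1000).astype(np.float32)))
C=X[(abs(X[:,2]-.0545)<.004)&near((.522,.179),.06)]
h=cv2.convexHull((C[:,:2]*1000).astype(np.float32)); print("collar",cv2.minEnclosingCircle(h),cv2.fitEllipse(h))
cx=np.array(cv2.fitEllipse(h)[0])/1000; dx=X[:,:2]-cx
rr=np.hypot(*dx.T); th=np.degrees(np.arctan2(dx[:,1],dx[:,0]))
for t in range(-180,180,15):
    k=(rr>.025)&(rr<.034)&(abs(th-t-7.5)<7.5); print(t,(np.round(X[k,2],3)*1000).astype(int).tolist())
K=X[near((.481,-.055),.045)&(X[:,2]>.010)]
for lo,hi in((.010,.03),(.05,.071),(.0715,.08),(.06,.08)):
  k=K[(K[:,2]>lo)&(K[:,2]<hi)]; p=(k[:,:2]*1000).astype(np.float32)
  if len(k)>4: print(lo,len(k),p.mean(0),cv2.minAreaRect(p),"pca",np.degrees(np.arctan2(*np.linalg.svd(p-p.mean(0),full_matrices=0)[2][0][::-1])))
E
python3 m.py
```

```text
base ((518.2815551757812, 185.53973388671875), (130.49029541015625, 144.15591430664062), 55.93564224243164)
collar ((524.2778930664062, 181.89878845214844), 47.068843841552734) ((524.089599609375, 181.65711975097656), (92.4086685180664, 93.10481262207031), 132.23468017578125)
-180 [56, 56, 54, 56, 52, 54, 52, 53, 51, 53, 54, 54, 54, 52, 52, 53, 53, 55, 53, 53, 53, 52, 53]
-165 [54, 55, 54, 54, 55, 52, 54, 53, 55, 56, 51, 54, 52, 53, 53, 54, 53, 55]
-150 [52, 53, 53, 53, 55, 54, 54, 54, 55, 53, 56, 52, 54, 52, 53, 56, 54, 51, 53, 52]
-135 [54, 52, 53, 53, 54, 53, 53, 53, 54, 53, 54, 51, 55, 53, 52, 55, 56, 52, 54]
-120 [54, 52, 54, 53, 55, 54, 53, 55, 55, 55, 54, 55, 53, 54, 53, 55, 53, 51, 52, 53, 54, 55]
-105 [53, 54, 54, 53, 54, 53, 54, 55, 52, 54, 55, 54, 55, 53, 53, 54, 52]
-90 [53, 52, 53, 52, 53, 52, 53, 53, 54, 55, 54, 53, 56, 50, 53, 53, 54, 53, 52, 52, 55]
-75 [55, 56, 53, 51, 53, 53, 53, 53, 54, 55, 57, 54, 53, 54, 54, 52, 52, 54, 55]
-60 [19, 19, 20, 17]
-45 [19, 19, 21, 20, 21, 19, 21, 20, 19]
-30 [21, 21, 18, 16, 20, 19, 19, 19, 18, 17, 20, 22, 17, 20, 18, 21, 18]
-15 [5
[... 1425 characters left out ...]
19, 20, 20, 21, 21, 16, 20, 19, 20]
150 [19, 19, 19, 19, 20]
165 [56, 54, 53, 51, 54, 54, 56, 55, 52, 50]
0.01 52 [479.5662  -52.14945] ((482.41790771484375, -53.51997375488281), (14.35049057006836, 60.70185089111328), 27.65152931213379) pca 117.460236
0.05 166 [480.61893  -54.341663] ((480.6109619140625, -54.54290008544922), (13.624330520629883, 41.60007095336914), 27.553688049316406) pca -62.97381
0.0715 21 [480.62555  -54.588547] ((480.46356201171875, -54.420265197753906), (7.93908166885376, 7.883184909820557), 28.635921478271484) pca 46.43352
0.06 188 [480.6371  -54.46529] ((480.6109619140625, -54.54290008544922), (13.624330520629883, 41.60007095336914), 27.553688049316406) pca -62.67536
```

View pics/z.png

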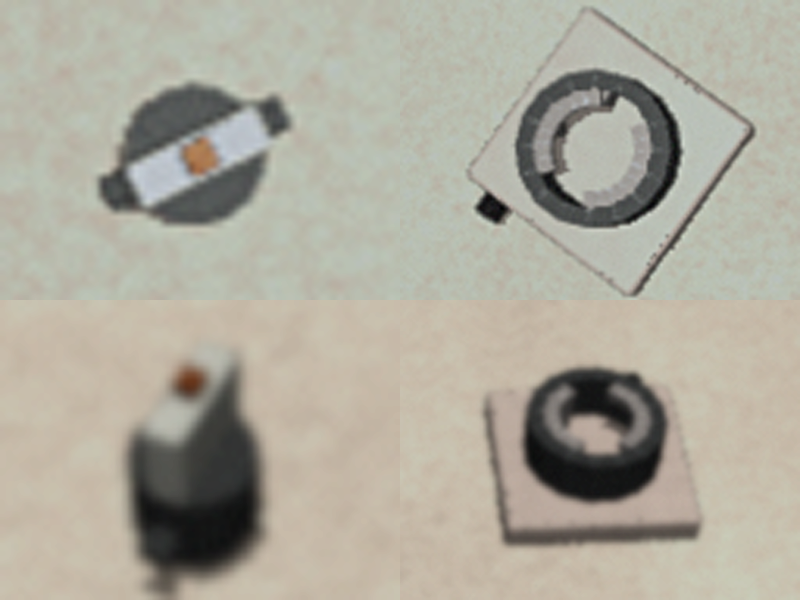

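The crops show the bar (white, 14x42) pointing at the two lugs, at about 117.5° in world. The collar's slots are at upper right (610,100) and lower left (565,190), at about 143°. I turn the tool so that it closes across the bar.

Call:
jog_arm([
  [[8.54,0,0,0,0,0,-0.125],[8.54,0,0,0,0,0,-0.125],[8.54,0,0,0,0,0,-0.125],[8.54,0,0,0,0,0,-0.125],[8.54,0,0,0,0,0,-0.125],[8.54,0,0,0,0,0,-0.125],[8.54,0,0,0,0,0,-0.125],[8.54,0,0,0,0,0,-0.125],[8.54,0,0,0,0,0,-0.125],[8.54,0,0,0,0,0,-0.125],[8.54,0,0,0,0,0,-0.125],[8.54,0,0,0,0,0,-0.125],[8.54,0,0,0,0,0,-0.125],[8.54,0,0,0,0,0,-0.125],[8.54,0,0,0,0,0,-0.015],[8.54,0,0,0,0,0,0]],
])

```text
time: 2.08
tool_pos: [0.1768, -0.5995, 0.2313]
tool_rot: [0.0, 0.519, 0.855, 0.0]
contact_force: [-0.3, 0.1, -0.1]
gripper_width: 0.997
grasp_force: 0.0
```

```bash
cat >> h.py <<'E'
from scipy.spatial.transform import Rotation as Ro
def tool():
    s=state(); w,x,y,z=s["tool_rot"]; R=Ro.from_quat([x,y,z,w]); return np.array(s["tool_pos"]),R,s
def to(P):
    p,R,s=tool(); print("shift cm",(R.inv().apply(np.array(P)-p)*100).round(2),"tool x yaw",np.degrees(np.arctan2(*R.as_matrix()[:2,0][::-1])).round(2),"z",R.as_matrix()[:,2].round(4),"t",s["time"],"pos",p.round(4))
E
python3 - <<'E'
from h import *
to([.4806,-.0545,.12]); to([.4806,-.0545,.044])
f=grab_frame("top"); X,u,v=world(f)
B=X[(abs(X[:,2]-.02)<.004)]; d=B[:,:2]-[.5241,.1817]
from scipy.optimize import minimize
B=d[np.hypot(*d.T)<.096]
im=np.zeros((260,260),np.uint8); 
for q in (B*1000+130).astype(int): im[q[1],q[0]]=255
im=cv2.morphologyEx(cv2.morphologyEx(im,cv2.MORPH_CLOSE,np.ones((9,9))),cv2.MORPH_OPEN,cv2.getStructuringElement(2,(25,25)))
n=np.argwhere(im)[:,::-1].astype(np.float32); print(cv2.minAreaRect(n-130+[524.1,181.7] if 0 else (n-130+np.float32([524.1,181.7]))))
E
```

```text
shift cm [34.38 52.07 11.13] tool x yaw 117.43 z [ 0. -0. -1.] t 2.0833 pos [ 0.1768 -0.5995  0.2313]
shift cm [34.38 52.07 18.73] tool x yaw 117.43 z [ 0. -0. -1.] t 2.0833 pos [ 0.1768 -0.5995  0.2313]
((523.01513671875, 181.36773681640625), (128.76568603515625, 128.19073486328125), 54.90418243408203)
```

Call:
jog_arm([
  [[8.54,1.91,2.89,0.6,0,0,0],[8.54,1.91,2.89,0.6,0,0,0],[8.54,1.91,2.89,0.6,0,0,0],[8.54,1.91,2.89,0.6,0,0,0],[8.54,1.91,2.89,0.6,0,0,0],[8.54,1.91,2.89,0.6,0,0,0],[8.54,1.91,2.89,0.6,0,0,0],[8.54,1.91,2.89,0.6,0,0,0],[8.54,1.91,2.89,0.6,0,0,0],[8.54,1.91,2.89,0.6,0,0,0],[8.54,1.91,2.89,0.6,0,0,0],[8.54,1.91,2.89,0.6,0,0,0],[8.54,1.91,2.89,0.6,0,0,0],[8.54,1.91,2.89,0.6,0,0,0],[8.54,1.91,2.89,0.6,0,0,0],[8.54,1.91,2.89,0.6,0,0,0],[8.54,1.91,2.89,0.6,0,0,0],[8.54,1.91,2.89,0.6,0,0,0],[8.54,0,0,0,0,0,0]],
])

```text
time: 3.72
tool_pos: [0.4799, -0.0495, 0.1223]
tool_rot: [-0.001, 0.517, 0.856, 0.001]
contact_force: [-0.7, 0.0, -0.1]
gripper_width: 1.0
grasp_force: 0.0
```

```bash
python3 - <<'E'
from h import *
to([.4806,-.0545,.044])
E
```

```text
shift cm [-0.5  -0.18  7.83] tool x yaw 117.74 z [-6.0e-04  2.4e-03 -1.0e+00] t 3.7167 pos [ 0.4799 -0.0495  0.1223]
```

Call:
jog_arm([
  [[8.54,0,0,0,0,0,0],[8.54,0,0,0,0,0,0],[8.54,0,0,1.5,0,0,0],[8.54,0,0,1.5,0,0,0],[8.54,0,0,1.5,0,0,0],[8.54,0,0,0,0,0,0]],
])

```text
time: 4.22
tool_pos: [0.4764, -0.0548, 0.0756]
tool_rot: [-0.002, 0.52, 0.854, -0.001]
contact_force: [-0.2, 0.3, -0.2]
gripper_width: 1.0
grasp_force: 0.0
```

```bash
python3 - <<'E'
from h import *
to([.4806,-.0545,.044])
E
```

```text
shift cm [-0.18  0.4   3.15] tool x yaw 117.37 z [-0.0051  0.0012 -1.    ] t 4.2167 pos [ 0.4764 -0.0548  0.0756]
```

Call:
jog_arm([
  [[8.54,0,0,0,0,0,0],[8.54,0,0,0,0,0,0],[8.54,0,0,0,0,0,0]],
])

```text
time: 4.47
tool_pos: [0.4797, -0.0547, 0.0798]
tool_rot: [0.001, 0.519, 0.855, 0.0]
contact_force: [0.2, -0.3, 0.0]
gripper_width: 1.001
grasp_force: 0.0
```

```bash
python3 - <<'E'
from h import *
to([.4806,-.0545,.044])
E
```

```text
shift cm [-0.01  0.08  3.58] tool x yaw 117.49 z [ 2.4e-03 -7.0e-04 -1.0e+00] t 4.4667 pos [ 0.4797 -0.0547  0.0798]
```

Call:
jog_arm([
  [[8.54,0,0.05,0.7,0,0,0],[8.54,0,0,0.7,0,0,0],[8.54,0,0,0.7,0,0,0],[8.54,0,0,0.7,0,0,0],[8.54,0,0,0.6,0,0,0],[8.54,0,0,0,0,0,0],[8.54,0,0,0,0,0,0],[8.54,0,0,0,0,0,0],[1.0,0,0,0,0,0,0],[1.0,0,0,0,0,0,0],[1.0,0,0,0,0,0,0],[1.0,0,0,0,0,0,0],[1.0,0,0,0,0,0,0],[1.0,0,0,0,0,0,0],[1.0,0,0,0,0,0,0],[1.0,0,0,0,0,0,0],[1.0,0,0,0,0,0,0],[1.0,0,0,0,0,0,0]],
])

```text
time: 5.97
tool_pos: [0.4796, -0.0538, 0.0446]
tool_rot: [0.0, 0.518, 0.855, 0.0]
contact_force: [1.5, -0.4, 2.2]
gripper_width: 0.149
grasp_force: 59.9
```

```bash
python3 - <<'E'
from h import *
to([.4806,-.0545,.044]); s=state(); print(s["gripper_width"]*85.4,s["grasp_force"],s["contact_force"])
E
```

```text
shift cm [-0.11  0.05  0.06] tool x yaw 117.56 z [ 6.e-04 -1.e-04 -1.e+00] t 5.9667 pos [ 0.4796 -0.0538  0.0446]
12.728555590018336 59.942466616630554 [ 1.4835908  -0.42625968  2.22107451]
```

Call:
jog_arm([
  [[1.0,0,0,-1,0,0,0],[1.0,0,0,-2,0,0,0],[1.0,0,0,-2,0,0,0],[1.0,0,0,-2,0,0,0],[1.0,0,0,-1,0,0,0],[1.0,0,0,0,0,0,0],[1.0,0,0,0,0,0,0]],
])

```text
time: 6.55
tool_pos: [0.4792, -0.0537, 0.1242]
tool_rot: [0.0, 0.518, 0.855, 0.0]
contact_force: [-0.1, -0.3, -2.7]
gripper_width: 0.148
grasp_force: 59.5
```

```bash
python3 - <<'E'
from h import *
to([.4806,-.0545,.0446]);to([.5236,.1815,.125]); s=state(); print(s["gripper_width"]*85.4,s["grasp_force"],s["contact_force"])
E
```

```text
shift cm [-0.13  0.09  7.96] tool x yaw 117.56 z [ 2.e-04 -1.e-04 -1.e+00] t 6.55 pos [ 0.4792 -0.0537  0.1242]
shift cm [18.8  14.82 -0.08] tool x yaw 117.56 z [ 2.e-04 -1.e-04 -1.e+00] t 6.55 pos [ 0.4792 -0.0537  0.1242]
12.661396475886953 59.49891149997711 [-0.11746733 -0.31400451 -2.72005933]
```

Call:
jog_arm([
  [[1.0,0.94,0.74,0,0,0,0],[1.0,1.88,1.48,0,0,0,0],[1.0,1.88,1.48,0,0,0,0],[1.0,1.88,1.48,0,0,0,0],[1.0,1.88,1.48,0,0,0,0],[1.0,1.88,1.48,0,0,0,0],[1.0,1.88,1.48,0,0,0,0],[1.0,1.88,1.48,0,0,0,0],[1.0,1.88,1.48,0,0,0,0],[1.0,1.88,1.48,0,0,0,0],[1.0,0.94,0.74,0,0,0,0],[1.0,0,0,0,0,0,-0.118],[1.0,0,0,0,0,0,-0.118],[1.0,0,0,0,0,0,-0.118],[1.0,0,0,0,0,0,-0.118],[1.0,0,0,0,0,0,0],[1.0,0,0,0,0,0,0],[1.0,0,0,0,0,0,0],[1.0,0,0,0,0,0,0]],
])

```text
time: 8.13
tool_pos: [0.5233, 0.1811, 0.1238]
tool_rot: [-0.0, 0.305, 0.952, -0.0]
contact_force: [0.3, -0.3, -2.0]
gripper_width: 0.149
grasp_force: 59.4
```

```bash
python3 - <<'E'
from h import *
to([.5236,.1815,.125])
f=grab_frame("top"); g=grab_frame("scene")
def crop(im,u,v): return cv2.resize(im[v-60:v+60,u-40:u+40],(400,600),interpolation=cv2.INTER_CUBIC)
cv2.imwrite("pics/h.png",np.clip(np.hstack([crop(f["color"],220,254),crop(g["color"],390,170)])*1.6,0,255).astype(np.uint8))
for n,F in(("top",f),("scene",g)):
    X,u,v=world(F); m=(np.hypot(X[:,0]-.5236,X[:,1]-.1815)<.045)&(X[:,2]>.07)&(X[:,2]<.125)
    for a in range(70,125,5):
        k=X[m&(abs(X[:,2]*1000-a-2.5)<2.5)]
        if len(k): print(n,a,len(k),k[:,:2].min(0).round(3),k[:,:2].max(0).round(3))
E
```

```text
shift cm [-0.    0.05 -0.12] tool x yaw 144.49 z [-9.e-04 -2.e-04 -1.e+00] t 8.1333 pos [0.5233 0.1811 0.1238]
top 90 10 [0.514 0.161] [0.535 0.164]
top 95 17 [0.514 0.161] [0.55  0.166]
top 100 47 [0.515 0.161] [0.552 0.173]
top 105 15 [0.515 0.161] [0.546 0.174]
top 110 16 [0.518 0.161] [0.537 0.17 ]
top 115 50 [0.518 0.161] [0.545 0.187]
top 120 7 [0.53  0.166] [0.545 0.174]
scene 75 2 [0.534 0.172] [0.536 0.176]
scene 80 7 [0.524 0.163] [0.537 0.173]
scene 85 8 [0.523 0.16 ] [0.541 0.178]
scene 90 23 [0.514 0.159] [0.545 0.185]
scene 95 35 [0.513 0.158] [0.55  0.189]
scene 100 47 [0.511 0.158] [0.551 0.189]
scene 105 53 [0.51  0.158] [0.547 0.186]
scene 110 34 [0.515 0.159] [0.545 0.191]
scene 115 103 [0.507 0.157] [0.544 0.201]
scene 120 27 [0.513 0.16 ] [0.545 0.189]
```

View pics/h.png

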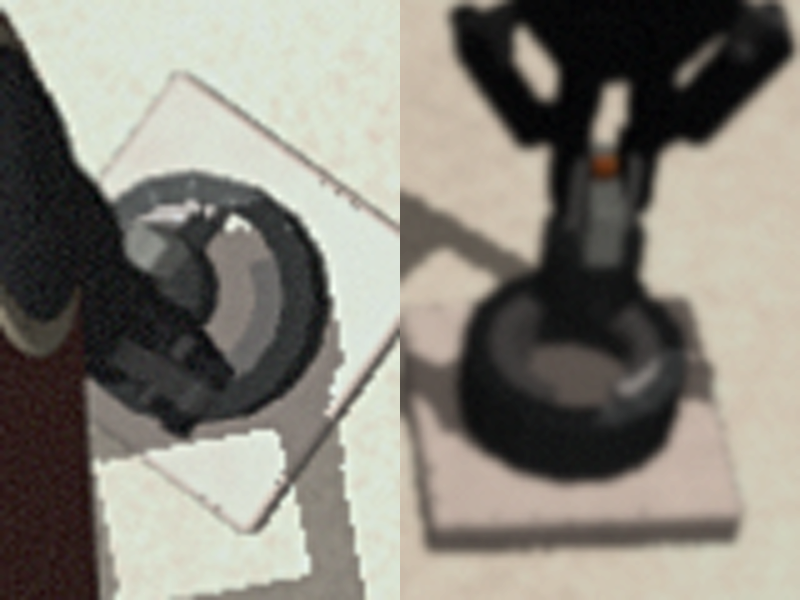

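The top crop shows the barrel over the bore with its lug end pointing at the visible slot (220,215), and the scene crop shows it held upright. The pose agrees, so I lower it in stages.

Call:
jog_arm([
  [[1.0,0,0.03,0.8,0,0,0],[1.0,0,0,0.8,0,0,0],[1.0,0,0,0.8,0,0,0],[1.0,0,0,0.5,0,0,0],[1.0,0,0,0.5,0,0,0],[1.0,0,0,0.4,0,0,0],[1.0,0,0,0,0,0,0],[1.0,0,0,0,0,0,0]],
])

```text
time: 8.9
tool_pos: [0.5236, 0.1816, 0.086]
tool_rot: [-0.0, 0.304, 0.953, -0.0]
contact_force: [-0.2, -1.0, -2.6]
gripper_width: 0.153
grasp_force: 59.5
```

```bash
python3 - <<'E'
from h import *
to([.5236,.1815,.0646]); print(state()["contact_force"],state()["ft_torque"])
E
```

```text
shift cm [-0.   -0.01  2.14] tool x yaw 144.6 z [-5.e-04 -1.e-04 -1.e+00] t 8.9 pos [0.5236 0.1816 0.086 ]
[-0.20678836 -0.97955536 -2.61543091] [-0.0174999  -0.03676138  0.01013866]
```

Call:
jog_arm([
  [[1.0,0,0,0.3,0,0,0],[1.0,0,0,0.3,0,0,0],[1.0,0,0,0.3,0,0,0],[1.0,0,0,0.3,0,0,0],[1.0,0,0,0,0,0,0],[1.0,0,0,0,0,0,0]],
])

```text
time: 9.4
tool_pos: [0.5235, 0.1816, 0.0739]
tool_rot: [-0.0, 0.304, 0.953, -0.0]
contact_force: [0.3, -0.3, -2.1]
gripper_width: 0.152
grasp_force: 59.5
```

In the slots without contact; 9.3 mm is left to the floor.

Call:
jog_arm([
  [[1.0,0,0,0.3,0,0,0],[1.0,0,0,0.3,0,0,0],[1.0,0,0,0.2,0,0,0],[1.0,0,0,0.1,0,0,0],[1.0,0,0,0.06,0,0,0],[1.0,0,0,0,0,0,0],[1.0,0,0,0,0,0,0]],
])

```text
time: 9.98
tool_pos: [0.5238, 0.1817, 0.0647]
tool_rot: [0.0, 0.304, 0.953, 0.0]
contact_force: [-0.5, 0.6, -2.2]
gripper_width: 0.151
grasp_force: 59.5
```

Call:
jog_arm([
  [[1.0,0,0,0.05,0,0,0],[1.0,0,0,0,0,0,0],[1.0,0,0,0,0,0,0.08],[1.0,0,0,0,0,0,0.08],[1.0,0,0,0,0,0,0.08],[1.0,0,0,0,0,0,0.08],[1.0,0,0,0,0,0,0.08],[1.0,0,0,0,0,0,0.08],[1.0,0,0,0,0,0,0.08],[1.0,0,0,0,0,0,0.08],[1.0,0,0,0,0,0,0.08],[1.0,0,0,0,0,0,0.08],[1.0,0,0,0,0,0,0.08],[1.0,0,0,0,0,0,0.08],[1.0,0,0,0,0,0,0],[1.0,0,0,0,0,0,0]],
])

```text
time: 11.32
tool_pos: [0.5242, 0.1817, 0.0646]
tool_rot: [0.0, 0.709, 0.705, 0.0]
contact_force: [1.3, 0.2, -0.3]
gripper_width: 0.151
grasp_force: 59.7
```

```bash
python3 - <<'E'
from h import *
to([.5236,.1815,.0646]); print(state()["contact_force"],state()["ft_torque"])
E
```

```text
shift cm [-0.02 -0.06  0.  ] tool x yaw 89.71 z [ 9.e-04  1.e-04 -1.e+00] t 11.3167 pos [0.5242 0.1817 0.0646]
[ 1.26172255  0.20473934 -0.29510859] [-0.04920858 -0.03352638 -0.08888119]
```

Turned 55° with no stop yet. I turn on to the stop in small steps.

Call:
jog_arm([
  [[1.0,0,0,0,0,0,0.05],[1.0,0,0,0,0,0,0.05],[1.0,0,0,0,0,0,0.03],[1.0,0,0,0,0,0,0],[1.0,0,0,0,0,0,0]],
])

```text
time: 11.73
tool_pos: [0.5245, 0.1815, 0.0646]
tool_rot: [0.001, 0.752, 0.659, 0.0]
contact_force: [1.9, -0.7, -1.1]
gripper_width: 0.145
grasp_force: 65.6
```

```bash
python3 - <<'E'
from h import *
to([.5236,.1815,.0646]); print(state()["contact_force"],state()["ft_torque"])
E
```

```text
shift cm [-0.02 -0.09  0.  ] tool x yaw 82.43 z [ 2.e-03 -9.e-04 -1.e+00] t 11.7333 pos [0.5245 0.1815 0.0646]
[ 1.9201222  -0.74360432 -1.11275914] [-0.1563886  -0.37640904  1.45551631]
```

The moment rose to 1.46 N m at 62°, so it's at the stop. Ease slightly, release and rise.

Call:
jog_arm([
  [[1.0,0,0,0,0,0,-0.02],[1.0,0,0,0,0,0,0],[6.0,0,0,0,0,0,0],[6.0,0,0,0,0,0,0],[6.0,0,0,0,0,0,0],[6.0,0,0,0,0,0,0],[6.0,0,0,0,0,0,0],[6.0,0,0,0,0,0,0],[6.0,0,0,-1,0,0,0],[6.0,0,0,-2,0,0,0],[6.0,0,0,-2,0,0,0],[6.0,0,0,-3,0,0,0],[6.0,0,0,-4,0,0,0],[6.0,0,0,-4,0,0,0],[6.0,0,0,0,0,0,0],[6.0,0,0,0,0,0,0],[6.0,0,0,0,0,0,0],[6.0,0,0,0,0,0,0]],
])

```text
time: 13.23
tool_pos: [0.5228, 0.1814, 0.2226]
tool_rot: [-0.001, 0.747, 0.665, -0.001]
contact_force: [0.3, -0.2, 0.1]
gripper_width: 0.707
grasp_force: 0.0
```

```bash
python3 - <<'E'
from h import *
to([.5236,.1815,.0646])
g=grab_frame("scene"); f=grab_frame("top"); 
cv2.imwrite("pics/e.png",np.clip(np.hstack([cv2.resize(F["color"][v-60:v+60,u-40:u+40],(400,600),interpolation=cv2.INTER_CUBIC) for F,u,v in((f,220,254),(g,390,170))])*1.6,0,255).astype(np.uint8))
X,u,v=world(g); K=X[(np.hypot(X[:,0]-.525,X[:,1]-.178)<.03)&(X[:,2]>.065)&(X[:,2]<.1)]; T=K[(K[:,2]>.082)]
print(K[:,2].max(),len(T),T.mean(0)); p=(T[:,:2]*1000).astype(np.float32); print(cv2.minAreaRect(p),np.degrees(np.arctan2(*np.linalg.svd(p-p.mean(0),full_matrices=0)[2][0][::-1])))
E
```

```text
shift cm [ 0.03  0.12 15.8 ] tool x yaw 83.29 z [-2.8e-03 -6.0e-04 -1.0e+00] t 13.2333 pos [0.5228 0.1814 0.2226]
0.09637357623023761 146 [0.52490968 0.17618357 0.0883644 ]
((523.327392578125, 177.19369506835938), (44.03494644165039, 17.12409782409668), 82.72096252441406) -96.2603
```

View pics/e.png

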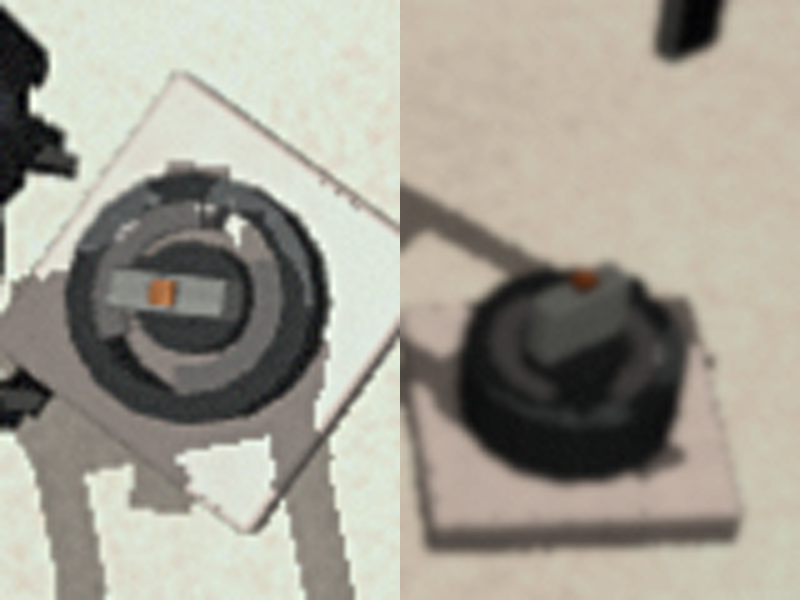

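The chuck sits home and upright, with the bar at about 83° (61° from the slots). The gripper is clear, so I hand in.

```bash
python3 -c "
from plant import *
print(job_done())"
```

```text
the job is handed in; nothing more can be done
None
```

The two-lug chuck is fully down in the socket, twisted about 61° clockwise to the stop and released; the arm never went near the other two chucks, and I handed the job in at about 13 s (no verdict was returned).

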